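# Reject the red slide carrier, square up the green one in the stage corner

### The arm

A 7-joint arm with a two-finger parallel gripper is mounted at the origin on the work surface. World frame = base frame: x ahead of the robot, y to its left, z up, the work surface at z = 0. Lengths are in m, angles in rad, forces in N, time in s.
With the tool pointing down it reaches from about 0.425 to 0.95 m from the base axis. Payload 4.7 kg.
Tool frame: the origin (TCP) lies on the centre line of the jaws, within the pads' length; the fingertips stand robot.nose_length ahead of it and the grasp point (between the pads) lies 8 mm behind it (robot.nose_length is the distance from the TCP to the fingertips, in m); z points along the fingers, x is the direction in which the jaws open and shut, and the axes are right-handed (so a half turn about z gives the same grasp; the last joint's range is limited). The gripper opens to 85 mm and grips with 20 to 120 N. Pads are 22 mm wide; open, the fingers measure 114 mm over their backs; the gripper's body (76 mm by 85 mm) begins 54 mm behind the grasp point. The pads swing forward as they close: fully open they stand 13 mm farther back than shut.
Start: joints at [1.32, 0.469, -0.049, 1.532, 0.024, 1.141, -0.082], TCP at [0.149, -0.658, 0.242] pointing down, gripper open.
Joint ranges: [-2.59, 2.59], [-0.33, 1.99], [-1.39, 1.29], [0.1, 2.45], [-1.04, 4.18], [0.21, 1.99], [-2.66, 2.66]. Speed limits (rad/s): [2.57, 2.57, 3.14, 3.14, 3.14, 3.14, 3.14].

### API

Orientations are given as [roll, pitch, yaw] about the fixed x, y, z axes, in that order (R = Rz(yaw) Ry(pitch) Rx(roll)).
In Python, from plant import robot gives the robot as it stands. Calls block until the motion is done:
- robot.goto(position, orientation): joint-space move of the TCP to a pose.
- robot.move_straight(position, vel=0.15, attitude=None, contact_N=None): straight line of the TCP; attitude=None keeps the orientation; vel is the mean speed in m/s. With contact_N (N) it stops when the force on the tool has changed by that much, and returns True; else False.
- robot.move_joints(angles): joint-space move.
- robot.grip(opening, strength=None): opening from 0.0 (shut) to 1.0 (fully open); strength is the grip in N (None keeps the last); returns when the fingers have stopped.
- robot.sleep(seconds).
- robot.inverse_kinematics(position, orientation): joint angles nearest the present ones, or None.
- robot.sense(): the state.
- robot.grab_frame(name): name is "side" or "top" or "wrist"; returns a dict with "image" (480x640x3 uint8, red, green, blue), "range_z" (480x640 float32, m along the optical axis (not along the pixel's ray), 0 where there is no reading), "fx", "fy", "cx", "cy" (pixels), "R" (3x3) and "t" (3): a world point X has camera coordinates R X + t. Camera axes: x right, y down, z forward; pixel columns grow to the right and rows downward; lengths in m; the calibration is good to about 2 mm. A picture is of the moment at which its call begins.
A pose or a line that the arm cannot do raises robot.IKError and nothing moves.
- robot.close_job(): hands the job in, once; it reports no verdict.
The state is a dict: "t": time; "joint_pos": joint angles; "joint_velocities": joint speeds; "effort": joint torques, N m; "tcp_pos": TCP position; "tcp_rot": TCP orientation; "wrist_force": force on the tool from outside, world axes, zero at the start; "torque": the same for the moment, N m; "opening": opening from 0.0 (shut) to 1.0 (fully open).
Only numpy, scipy, OpenCV 4.12 (cv2) and the standard library are available. Lean on these libraries where they do the work, as an engineer would, in place of code of your own. Each camera call takes 0.05 s, during which the arm holds its last target.

### The job

Sort the two microscope-slide carriers by their coloured tags: first set the red-tagged one down flat inside the reject tray with the red floor and let go of it. Then lay the green-tagged carrier flat on the black stage plate and press it into the corner of the two metal stops, its long edge flat along the long stop and its short edge flat against the short stop, and finish while still gripping it and pressing it against both stops. Do not drop either carrier, and leave the bottle, the jar and the slide box where they are.

Things in the scene. Friction and masses are not known exactly. Their poses are not given: they have to be found in the camera images.
- green_carrier_grip (a point): green-tagged slide carrier, 0.2 kg: grey plate 84 x 70 x 16 mm (x, y, z) lying flat with two glass slides, green labels; to be gripped by the black upright fin in the middle of its top, 50 mm long (x), 12 mm thick (y), 36 mm high, green top edge. This point is in the fin over the plate's centre, 36 mm above the underside, 16 mm below the fin's top. A half turn about z (up) makes no difference
- red_carrier_grip (a point): red-tagged slide carrier, 0.2 kg: grey plate 84 x 70 x 16 mm (x, y, z) lying flat with two glass slides, red labels; to be gripped by the black upright fin in the middle of its top, 50 mm long (x), 12 mm thick (y), 36 mm high, red top edge. This point is in the fin over the plate's centre, 36 mm above the underside, 16 mm below the fin's top. A half turn about z (up) makes no difference
- green_carrier: the same green-tagged carrier, origin at the centre of its underside
- red_carrier: the same red-tagged carrier, origin at the centre of its underside
- corner (a point): inner corner of the stage plate's two stops, on the plate's black top, 30 mm above the bench. The stage is fixed: a plate 170 x 140 mm, beige below, polished black on top (friction of plate and stops about 0.25). The free surface lies towards -x (155 mm) and -y (125 mm) of this frame. A carrier home in the corner, its x along this x, has its centre 42 mm to -x and 35 mm to -y of here
- long_stop: long aluminium stop on the stage, 150 x 15 x 12 mm, fixed and rigid, running along the stage's x; its inner face looks to the stage's -y. Origin at the centre of its underside, on the plate's top. It is 4 mm lower than a carrier's plate
- short_stop: short aluminium stop on the stage, 15 x 110 x 12 mm, fixed and rigid, running along the stage's y; its inner face looks to the stage's -x. Origin at the centre of its underside, on the plate's top
- tray_floor (a point): centre of the inner floor of the reject tray, 5 mm above the bench: white open tray with a red floor, fixed to the bench, inside 130 x 114 mm (x, y), walls 5 mm thick, rim 25 mm above the bench
- amber_bottle: bystander: brown glass bottle with red cap, 44 mm across, 75 mm tall, loose, origin at the centre of its underside
- slide_box: bystander: white slide box with blue band, 80 x 100 x 28 mm, loose, origin at the centre of its underside
- stain_jar: bystander: white open jar, 48 mm across, 50 mm tall, loose, origin at the centre of its underside
There are look-alikes about, which are no part of the job. Leave any yellow look-alike of the green_carrier alone. Leave any blue look-alike of the red_carrier alone.

How it is judged:
On the way:
1. the red-tagged carrier lies flat in the reject tray, released (x of red_carrier_grip in the frame of tray_floor between -0.032 and 0.032 m and y of red_carrier_grip in the frame of tray_floor between -0.032 and 0.032 m and z of red_carrier_grip in the frame of tray_floor between 0.032 and 0.04 m and angle between red_carrier_grip's own z axis and vertical below 0.08 rad and linear speed of red_carrier below 0.05 m/s and contact force between each of the arm, the fingers and red_carrier below 0.1 N), for 0.3 s.
At the end, for the whole second after the job is handed in: Red carrier flat in the reject tray (within 32 mm of its centre lines), at rest, untouched. Green carrier flat on the stage, within 3 mm of home at both stops and 2 degrees of square, still held (over 2 N) and pressed on each stop with over 1.5 N (all of step 1 and x of green_carrier_grip in the frame of corner between -0.045 and -0.0395 m and y of green_carrier_grip in the frame of corner between -0.038 and -0.0325 m and z of green_carrier_grip in the frame of corner between 0.033 and 0.0395 m and angle between the x axis of green_carrier_grip and the x axis of corner, either way round below 0.035 rad and angle between green_carrier_grip's own z axis and vertical below 0.05 rad and contact force between green_carrier and long_stop above 1.5 N and contact force between green_carrier and short_stop above 1.5 N and contact force between the fingers and green_carrier above 2 N and linear speed of green_carrier below 0.02 m/s); the arm keeps its last pose, push and grip.
It fails at once if the amber bottle is pushed or tipped (over 15 mm or 20 degrees) (distance of amber_bottle from where it was at the start of the episode above 0.015 m or angle between amber_bottle's own z axis and vertical above 0.35 rad).
It fails at once if the slide box is pushed or tipped (over 15 mm or 20 degrees) (distance of slide_box from where it was at the start of the episode above 0.015 m or angle between slide_box's own z axis and vertical above 0.35 rad).
It fails at once if the stain jar is pushed or tipped (over 15 mm or 20 degrees) (distance of stain_jar from where it was at the start of the episode above 0.015 m or angle between stain_jar's own z axis and vertical above 0.35 rad).
It fails at once if the red carrier is dropped (falls faster than 0.7 m/s out of the fingers) (linear speed of red_carrier above 0.7 m/s and contact force between the fingers and red_carrier below 0.05 N).
It fails at once if the green carrier is dropped (falls faster than 0.7 m/s out of the fingers) (linear speed of green_carrier above 0.7 m/s and contact force between the fingers and green_carrier below 0.05 N).
It also fails if it takes over 67 s, if anything falls off the work surface, if the arm or the gripper's body presses on something with over 40 N, if the wrist force passes 120 N, or if a joint passes its speed limit or range.

## Working session

There is one attempt and no reset: what is moved stays moved. The work goes in short steps, each a Python script; the robot and the scene stay as the last script left them, time stands still between calls to the robot, and variables do not carry over. Pictures are saved under pics/ and viewed, and the job is handed in when it is done.

```bash
mkdir -p pics; ls
python3 - <<'E'
from plant import robot
import cv2,numpy as np
for n in ["top","side","wrist"]:
    f=robot.grab_frame(n)
    cv2.imwrite(f"pics/{n}0.png",f["image"][:,:,::-1])
    np.savez(f"pics/{n}0.npz",**f)
    print(n,f["fx"],f["cx"],f["cy"],np.round(f["R"],3).tolist(),f["t"])
s=robot.sense();print(s,robot.nose_length)
E
```

```text
pics
top 520.2195596956948 320.0224001362458 241.80266173453677 [[0.025, -1.0, 0.017], [-0.986, -0.027, -0.163], [0.164, -0.013, -0.986]] [0.01018249 0.55144878 1.02094703]
side 444.6773359623042 323.5754847666514 238.76635517978784 [[-0.998, -0.059, -0.017], [-0.027, 0.668, -0.744], [0.055, -0.742, -0.668]] [0.57163911 0.040635   1.05570459]
wrist 377.2540714576761 319.59525903381206 239.81662631730333 [[0.22, -0.975, -0.0], [-0.927, -0.21, 0.311], [-0.303, -0.068, -0.95]] [-0.67407171 -0.04141796  0.37921244]
{'t': 0.15, 'joint_pos': array([ 1.32006805,  0.46930646, -0.04861749,  1.53342666,  0.02408531,
        1.14101397, -0.08232817]), 'joint_velocities': array([ 0.0007291 , -0.00168629,  0.00096086, -0.00560018,  0.0012332 ,
        0.00156066,  0.00037616]), 'effort': array([ 9.56880031e-04, -5.10766447e+01, -4.64316295e-02, -2.37977850e+01,
        1.07191209e-02,  5.40640089e-03,  1.50667097e-05]), 'tcp_pos': array([ 0.14844713, -0.65802464,  0.24146563]), 'tcp_rot': array([ 3.14156594e+00,  1.56960836e-03, -1.34895648e+00]), 'wrist_force': array([-0.05666402,  0.92811217,  0.30332639]), 'torque': array([-0.01893826, -0.00247011,  0.04382822]), 'opening': 1.0009476210363917} 0.011
```

View pics/top0.png

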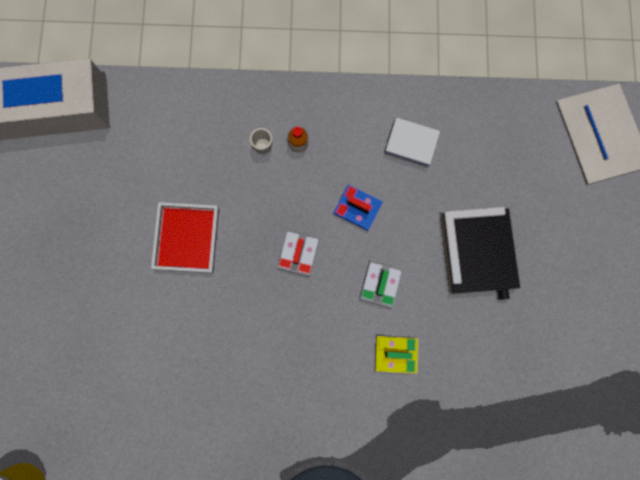

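View pics/side0.png

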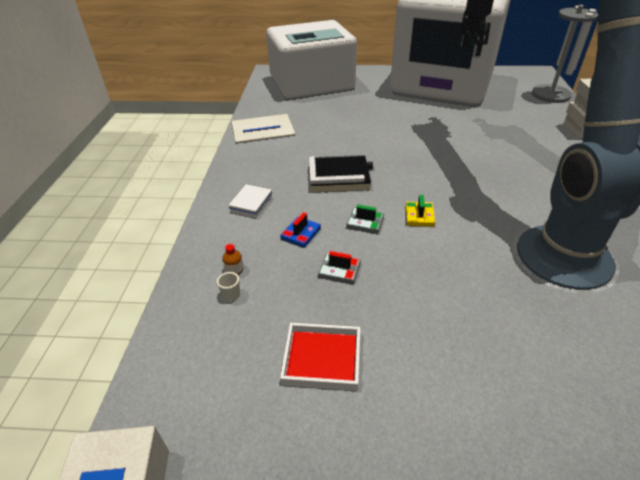

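The top view shows the red carrier at about (298,253), the green at (381,285), the tray at (186,238) and the stage at (480,250), with its stops on the left (long) and top (short). The yellow (397,355) and blue (358,207) look-alikes are to be left alone. Next I enlarge the crops.

```bash
cat > h.py <<'E'
import numpy as np,cv2
def load(n): return dict(np.load(f"pics/{n}.npz"))
def at_z(f,u,v,z):
    d=np.array([(u-f["cx"])/f["fx"],(v-f["cy"])/f["fy"],1.0]); R=f["R"];t=f["t"]
    c=-R.T@t; w=R.T@d
    return c+w*(z-c[2])/w[2]
def proj(f,X):
    p=f["R"]@np.asarray(X,float)+f["t"]; return np.array([f["fx"]*p[0]/p[2]+f["cx"],f["fy"]*p[1]/p[2]+f["cy"]])
def cloud(f):
    v,u=np.mgrid[:480,:640]; z=f["range_z"]
    P=np.stack([(u-f["cx"])/f["fx"]*z,(v-f["cy"])/f["fy"]*z,z],-1)
    return (P-f["t"])@f["R"]
def crop(f,u0,v0,u1,v1,name,s=8):
    im=f["image"][v0:v1,u0:u1,::-1]
    im=cv2.resize(im,None,fx=s,fy=s,interpolation=cv2.INTER_CUBIC); cv2.imwrite(f"pics/{name}.png",im)
E
python3 - <<'E'
from h import *
f=load("top0")
crop(f,270,225,410,315,"c1",5.7); crop(f,435,200,530,305,"c2",5.7); crop(f,145,195,225,280,"c3",7)
C=cloud(f)
for n,(u,v) in dict(bench=(330,320),tray=(186,238),stage=(490,250),red=(298,253),green=(381,285),bottle=(298,132),jar=(261,140),box=(412,142),lstop=(453,250),sstop=(480,213)).items(): print(n,C[v,u].round(4))
E
```

```text
bench [ 0.3938 -0.001  -0.0014]
tray [0.5578 0.308  0.0067]
stage [ 0.5464 -0.3315  0.0273]
red [0.5252 0.0686 0.0553]
green [ 0.4652 -0.1004  0.051 ]
bottle [0.7737 0.0759 0.0765]
jar [0.7811 0.1593 0.0035]
box [ 0.777  -0.1685  0.0297]
lstop [ 0.542  -0.2499  0.0417]
sstop [ 0.6213 -0.3072  0.0435]
```

View pics/c1.png

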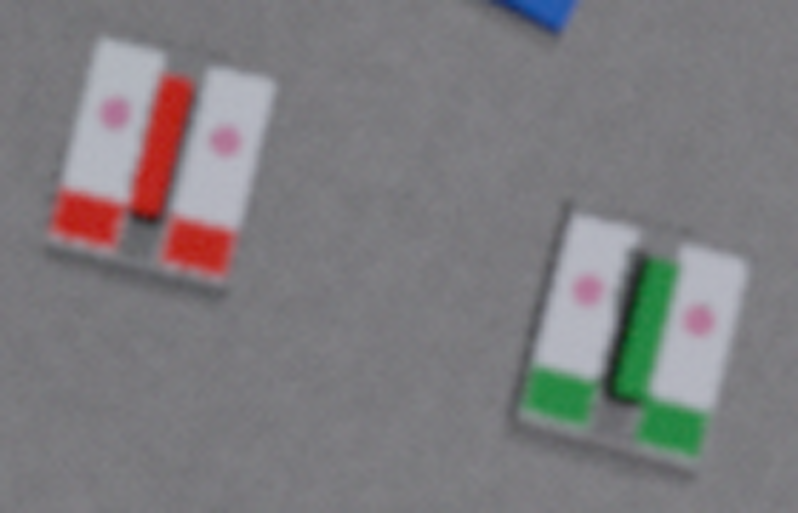

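View pics/c2.png

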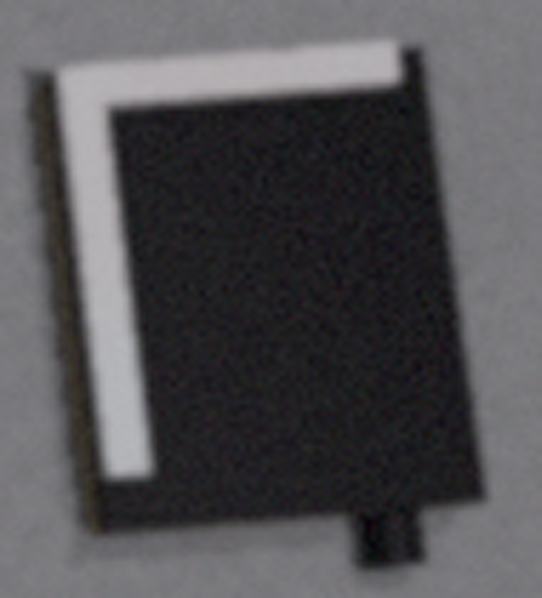

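View pics/c3.png

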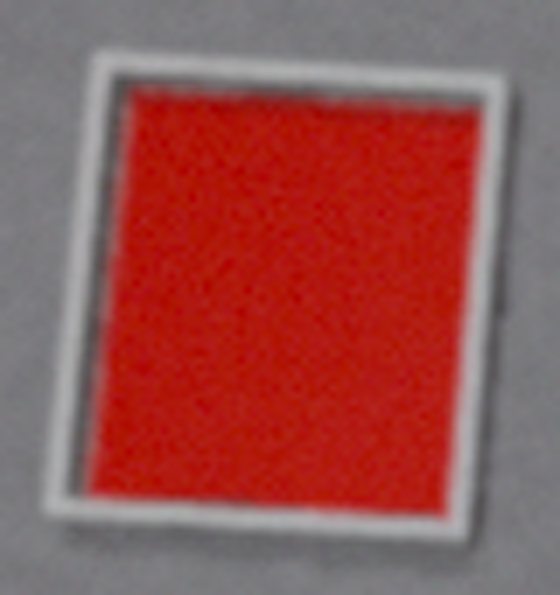

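Run:
```python
from h import *
f=load("top0")
im=f["image"].astype(int);r,g,b=im[...,0],im[...,1],im[...,2]
def fin(mask,u0,v0,u1,v1,near):
    m=np.zeros_like(mask);m[v0:v1,u0:u1]=mask[v0:v1,u0:u1]
    n,l,st,c=cv2.connectedComponentsWithStats(m.astype(np.uint8))
    i=1+np.argmin(np.hypot(*(c[1:]-near).T)); 
    vs,us=np.where(l==i)
    P=np.array([at_z(f,u,v,0.052)[:2] for u,v in zip(us,vs)])
    R=cv2.minAreaRect((P*1000).astype(np.float32))
    q=P-P.mean(0); w,V=np.linalg.eigh(q.T@q); a=V[:,1]*np.sign(V[0,1])
    print(st[i],"centroid",P.mean(0).round(4),"yaw",np.arctan2(a[1],a[0]),R)
fin((r>130)&(g<80)&(b<80),270,225,330,280,(298.5,250.5))
fin((g>100)&(r<80)&(b<110),355,255,410,315,(383.5,283))
o=lambda x,y:(435+(x+.5)/5.7-.5,200+(y+.5)/5.7-.5)
pt=lambda x,y,z:at_z(f,*o(x,y),z)[:2]
# inner top edges
c=pt(110,107,.042);l=pt(155,475,.042);s=pt(405,86,.042)
print("corner",c,"long",l,np.linalg.norm(l-c),"yaw",np.arctan2(*(c-l)[::-1]),"short",s,np.linalg.norm(s-c),"yaw",np.arctan2(*(c-s)[::-1])-np.pi/2)
for n,p in dict(lo_tl=(58,72),lo_bl=(105,478),s_tr=(398,40),).items(): print(n,pt(*p,.042))
for n,p in dict(pl_br=(485,500),pl_bl=(90,530),pl_tr=(420,45)).items(): print(n,pt(*p,.03))
o2=lambda x,y:(145+(x+.5)/7-.5,195+(y+.5)/7-.5)
tp=[at_z(f,*o2(*p),.025)[:2] for p in [(97,50),(510,75),(470,540),(45,515)]]
print("tray",np.round(tp,4),np.mean(tp,0),[np.linalg.norm(tp[i]-tp[i-1]) for i in range(4)],np.arctan2(*(tp[0]-tp[3])[::-1]),np.arctan2(*(tp[1]-tp[2])[::-1]))
```

```text
[293 239  11  24 129] centroid [0.5316 0.0689] yaw -0.22055660994420412 ((531.37939453125, 69.0129165649414), (10.864240646362305, 48.67833709716797), 77.8638687133789)
[379 270  14  35 190] centroid [ 0.4573 -0.1074] yaw 0.12581939817609025 ((460.32196044921875, -106.37532806396484), (69.49492645263672, 23.988338470458984), 10.713016510009766)
corner [ 0.60864182 -0.25278231] long [ 0.47453396 -0.26658116] 0.13481590397086418 yaw 0.10253282570794567 short [ 0.61957584 -0.36141102] 0.10917760917385583 yaw 0.1003170306055774
lo_tl [ 0.62118381 -0.23391381]
lo_bl [ 0.47299054 -0.24859916]
s_tr [ 0.63679253 -0.35941358]
pl_br [ 0.46972376 -0.38987932]
pl_bl [ 0.45517741 -0.24610842]
pl_tr [ 0.63808631 -0.37209317]
tray [[0.6305 0.3664]
 [0.6264 0.2422]
 [0.4857 0.246 ]
 [0.4898 0.371 ]] [0.55809628 0.30641726] [np.float64(0.14077441072227245), np.float64(0.1242024202273881), np.float64(0.14068686658189763), np.float64(0.12509377987514625)] -0.03311321358384456 -0.026777503673163394
```

Run:
```python
from h import *
f=load("top0")
o=lambda x,y:(270+(x+.5)/5.7-.5,225+(y+.5)/5.7-.5)
for q in [[(160,75),(193,78),(160,217),(133,212)],[(647,258),(680,262),(645,400),(615,395)]]:
    P=np.array([at_z(f,*o(*p),.052)[:2] for p in q]); a=P[0]-P[3]+P[1]-P[2]
    print(P.mean(0),np.arctan2(a[1],a[0]),np.linalg.norm(a)/2)
# plate top corners (z=.016)
from plant import robot
import math
t0=robot.sense()['t']
p=[0.5315,0.069]; 
for y in (-.2206+math.pi/2,-.2206-math.pi/2): print(robot.inverse_kinematics([*p,.15],[math.pi,0,y]))
robot.grip(0.6,60)
robot.goto([*p,.20],[math.pi,0,-.2206+math.pi/2])
s=robot.sense();print(s['t']-t0,s['tcp_pos'],s['tcp_rot'],s['opening'],robot.nose_length)
f=robot.grab_frame("wrist");np.savez("pics/w1.npz",**f);cv2.imwrite("pics/w1.png",f["image"][:,:,::-1])
for X in [(*p,.052)]: print(proj(f,X))
```

```text
[0.53165146 0.06904702] -0.18031244850191014 0.05076648189140966
[ 0.47086266 -0.10438668] -0.23325653758810352 0.05032391645107193
[ 0.63690445  0.63789118 -1.16746156  1.91572218  0.68022206  1.0568743
  0.52605257]
[ 0.30139291  0.42451034 -0.64513615  1.93157597  0.32443072  0.88978377
 -2.29976394]
3.325 [0.53178631 0.06802057 0.19979907] [-3.14146773e+00  4.67059274e-04  1.34837431e+00] 0.601403299136602 0.011
[321.2245732  226.03575505]
```

View pics/w1.png

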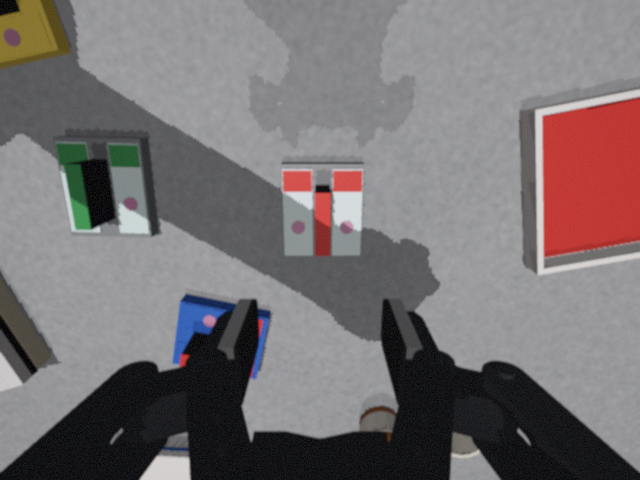

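The wrist view shows the red fin centred at (323,224), against (321,226) predicted, with its edges square to the jaws. I'll grasp it.

Run:
```python
from h import *
from plant import robot
import math
t0=robot.sense()['t']
p=[0.5317,0.069]
print(robot.move_straight([*p,.08],vel=.2))
print(robot.move_straight([*p,.030],vel=.08,contact_N=8))
s=robot.sense();print(s['tcp_pos'],s['wrist_force'])
robot.grip(0.0,60)
s=robot.sense();print(s['tcp_pos'],s['wrist_force'],s['opening'],s['t']-t0)
robot.move_straight([*p,.12],vel=.12)
s=robot.sense();print(s['tcp_pos'],s['tcp_rot'],s['wrist_force'],s['opening'],s['t']-t0)
f=robot.grab_frame("wrist");np.savez("pics/w2.npz",**f);cv2.imwrite("pics/w2.png",f["image"][:,:,::-1])
```

```text
False
False
[0.53180713 0.06933992 0.03006094] [ 1.2649967  -0.45282741  0.6373555 ]
[0.5320866  0.06914547 0.03051231] [-1.78783917 -0.12923284  2.23738994] 0.1317244961392549 1.9583
[0.53114854 0.06854575 0.11925501] [-3.14030706e+00  8.39939861e-04  1.34998963e+00] [ 0.56794612  0.61181292 -2.21171181] 0.13337764848606226 2.8583000000000003
```

View pics/w2.png

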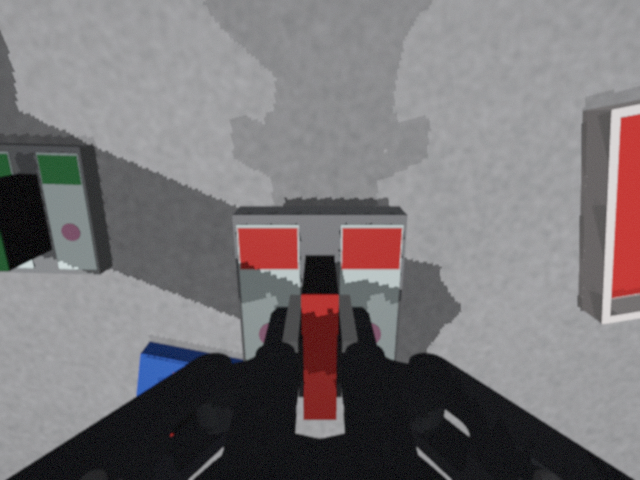

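The red carrier is held centred. Now to the tray.

Run:
```python
from h import *
from plant import robot
import math
t0=robot.sense()['t']
p=[0.558,0.3065]
robot.goto([*p,.12],[math.pi,0,1.541])
robot.move_straight([*p,.05],vel=.12)
print(robot.move_straight([*p,.030],vel=.03,contact_N=3))
s=robot.sense();print(s['tcp_pos'],s['tcp_rot'],s['wrist_force'],s['opening'],s['t']-t0)
robot.grip(0.45)
s=robot.sense();print(s['opening'],s['t']-t0)
robot.move_straight([*p,.18],vel=.2)
f=robot.grab_frame("wrist");np.savez("pics/w3.npz",**f);cv2.imwrite("pics/w3.png",f["image"][:,:,::-1])
f=robot.grab_frame("top");np.savez("pics/t3.npz",**f)
s=robot.sense();print(s['t']-t0,s['t'])
```

```text
True
[0.55827984 0.30659632 0.03557775] [3.14098175e+00 1.72445548e-04 1.54086786e+00] [-0.08895608 -0.14879038  4.11350968] 0.13492889940485817 2.2
0.4501034829571196 2.575
3.55 9.9833
```

View pics/w3.png

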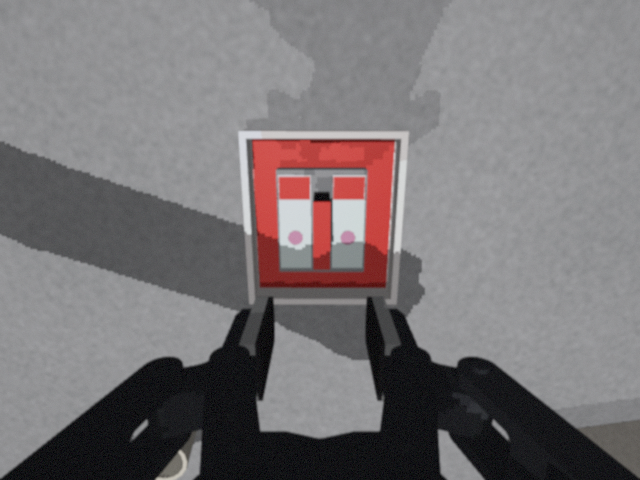

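The red carrier lies flat, centred in the tray and square (plate about (277–367,168–271) inside the walls). Next is the green one.

Run:
```python
from h import *
from plant import robot
import math
t0=robot.sense()['t']
p=[0.4709,-0.1044]
h=[0.6086,-0.2528]
robot.grip(0.6,80)
robot.goto([*p,.18],[math.pi,0,-.233-math.pi/2])
s=robot.sense();print(s['tcp_pos'],s['tcp_rot'],s['joint_pos'].round(2))
print(robot.inverse_kinematics([.56,-.295,.1],[math.pi,0,.1014-math.pi/2]))
f=robot.grab_frame("wrist");np.savez("pics/w4.npz",**f);cv2.imwrite("pics/w4.png",f["image"][:,:,::-1])
print(proj(f,(*p,.052)),robot.sense()['t']-t0)
```

```text
[ 0.47131027 -0.10317752  0.17971367] [ 3.14103522e+00  1.79684470e-04 -1.80064344e+00] [-0.47  0.27  0.72  2.08 -0.23  0.87 -1.42]
[-0.01179177  0.61715096  0.61439533  1.79483112 -0.45030034  0.87337278
 -0.65805572]
[320.9835039  231.91182538] 1.9666999999999994
```

View pics/w4.png

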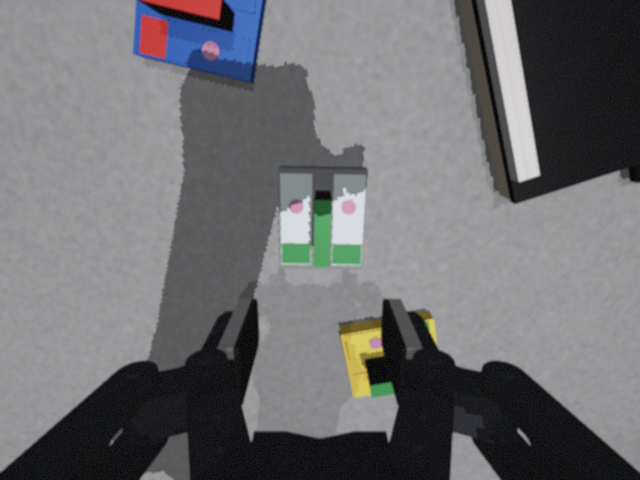

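The green fin is centred at (322,232), matching the prediction (321,232). I'll grasp it and move to above the stage.

Run:
```python
from h import *
from plant import robot
import math
t0=robot.sense()['t']
p=[0.4709,-0.1044]
robot.move_straight([*p,.08],vel=.2)
print(robot.move_straight([*p,.030],vel=.08,contact_N=8))
robot.grip(0.0,80)
s=robot.sense();print(s['tcp_pos'],s['wrist_force'],s['opening'],s['t']-t0)
robot.move_straight([*p,.14],vel=.15)
ya=.1014; ex=np.array([math.cos(ya),math.sin(ya)]);ey=np.array([-ex[1],ex[0]])
c=np.array([0.6086,-0.2528]); q=c-(.042+.015)*ex-(.035+.012)*ey
robot.goto([*q,.14],[math.pi,0,ya-math.pi/2])
s=robot.sense();print(q,s['tcp_pos'],s['tcp_rot'],s['wrist_force'],s['opening'],s['t']-t0)
f=robot.grab_frame("wrist");np.savez("pics/w5.npz",**f);cv2.imwrite("pics/w5.png",f["image"][:,:,::-1])
for X in ([*c,.042],[*(c-.135*ex),.042],[*(c-.11*ey),.042]): print(proj(f,X))
```

```text
False
[ 0.47125445 -0.10445235  0.03051709] [-0.92746732  1.11108352  5.04802307] 0.1259166836755701 1.8667000000000016
[ 0.55665042 -0.30532848] [ 0.55611437 -0.30367464  0.13867599] [ 3.13956590e+00  2.63505961e-03 -1.46924817e+00] [-0.43969112  0.04115031 -1.59059889] 0.12411585435450183 3.625
[243.68448034 153.95698898]
[255.65464303 349.6720777 ]
[429.44309717 154.07296432]
```

View pics/w5.png

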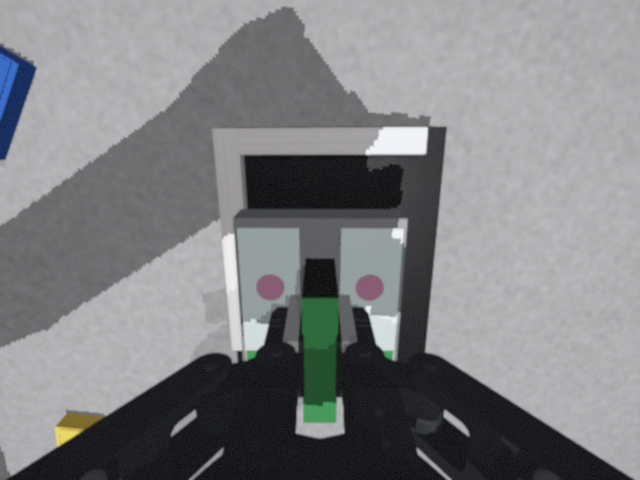

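The stop corner appears at (245,154), against (243.7,154) predicted. The carrier is square to the stage, so I'll lower it and press with force checks.

```bash
cat > st.py <<'E'
from h import *
from plant import robot
import math
ya=.1014; ex=np.array([math.cos(ya),math.sin(ya)]);ey=np.array([-ex[1],ex[0]])
c=np.array([0.6086,-0.2528])
def st(tag):
    s=robot.sense();d=s['tcp_pos'][:2]-c;w=s['wrist_force']
    print(tag,"stage xy",round(d@ex,4),round(d@ey,4),"z",s['tcp_pos'][2].round(4),"F",(w[:2]@ex).round(2),(w[:2]@ey).round(2),w[2].round(2),"tau",s['torque'].round(2),"rot",s['tcp_rot'].round(4),"t",round(s['t'],2),"op",round(s['opening'],4))
    return d@ex,d@ey,s['tcp_pos'][2]
def go(x,y,z,**k):
    q=c+x*ex+y*ey
    return robot.move_straight([*q,z],**k)
E
python3 - <<'E'
from st import *
st("0")
go(-.057,-.047,.075,vel=.1,attitude=[math.pi,0,ya-math.pi/2]); st("hover")
print(go(-.057,-.047,.056,vel=.02,contact_N=3)); x,y,z=st("down")
print(go(-.036,-.047,z,vel=.02,contact_N=5)); st("px")
E
```

```text
0 stage xy -0.0569 -0.0446 z 0.139 F -0.16 -0.63 -1.18 tau [ 0.01 -0.02 -0.03] rot [ 3.1401e+00  2.7000e-03 -1.4678e+00] t 15.62 op 0.1264
hover stage xy -0.0567 -0.0474 z 0.0754 F 0.77 -0.1 -1.75 tau [-0.   -0.    0.05] rot [-3.1408e+00 -7.0000e-04 -1.4695e+00] t 16.43 op 0.1259
True
down stage xy -0.057 -0.047 z 0.0606 F 0.12 -0.62 3.86 tau [ 0.01 -0.12  0.01] rot [ 3.1414e+00  1.0000e-04 -1.4693e+00] t 17.12 op 0.1298
True
px stage xy -0.0402 -0.0473 z 0.0607 F -1.24 -0.1 4.16 tau [ 0.04 -0.06  0.07] rot [ 3.1381e+00  1.2000e-03 -1.4688e+00] t 17.98 op 0.1272
```

Run:
```python
from st import *
x,y,z=st("a"); robot.sleep(.3); st("b")
x=-.0402
print(go(x,-.025,.0606,vel=.02,contact_N=6)); st("py"); robot.sleep(.3); x2,y,z=st("py2")
f=robot.grab_frame("wrist");np.savez("pics/w6.npz",**f);cv2.imwrite("pics/w6.png",f["image"][:,:,::-1])
```

```text
a stage xy -0.0402 -0.0473 z 0.0607 F -1.24 -0.1 4.16 tau [ 0.04 -0.06  0.07] rot [ 3.1381e+00  1.2000e-03 -1.4688e+00] t 17.98 op 0.1272
b stage xy -0.0403 -0.0473 z 0.0607 F -0.31 -0.07 3.16 tau [ 0.11 -0.33  0.05] rot [ 3.1385e+00  1.2000e-03 -1.4693e+00] t 18.27 op 0.1291
True
py stage xy -0.0404 -0.0329 z 0.0607 F -0.33 -1.19 3.36 tau [ 0.02 -0.08  0.1 ] rot [ 3.1383e+00 -2.0000e-03 -1.4688e+00] t 19.06 op 0.1255
py2 stage xy -0.0404 -0.033 z 0.0607 F -0.65 1.3 3.82 tau [0.39 0.02 0.04] rot [ 3.1382e+00 -1.2000e-03 -1.4697e+00] t 19.36 op 0.1273
```

View pics/w6.png

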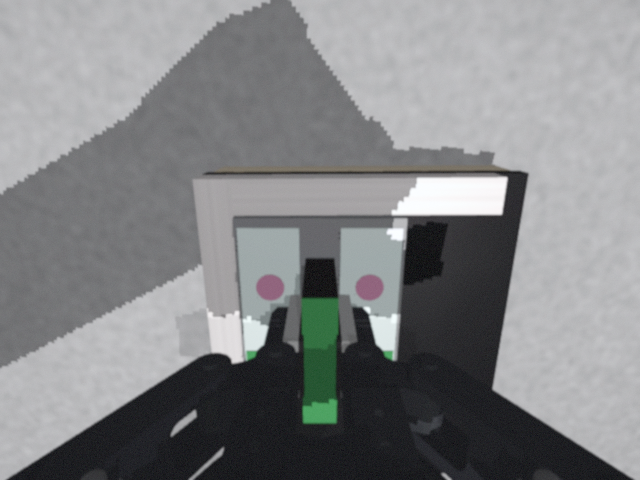

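The carrier sits in the corner: its left edge (237) is against the long stop and its top edge (217) against the short one. Force is low after the contact stops, so I'll increase the push in steps.

Run:
```python
from st import *
def avg(tag,n=5):
    W=[];P=[]
    for _ in range(n):
        s=robot.sense();W.append(s['wrist_force']);P.append(s['tcp_pos']);robot.sleep(.04)
    w=np.mean(W,0);d=np.mean(P,0)[:2]-c
    print(tag,"F",(w[:2]@ex).round(2),(w[:2]@ey).round(2),w[2].round(2),"xy",(d@ex).round(4),(d@ey).round(4),"z",np.mean(P,0)[2].round(4),"rot",s['tcp_rot'].round(4),"t",round(s['t'],2))
    return -(w[:2]@ex),-(w[:2]@ey)
X,Y=-.0402,-.0329
fx,fy=avg("start")
for i in range(8):
    if fx<8: X+=.001
    if fy<8: Y+=.001
    if fx>=8 and fy>=8: break
    go(X,Y,.0605,vel=.02); robot.sleep(.1)
    fx,fy=avg(f"cmd {X:.4f} {Y:.4f}")
```

```text
start F -0.71 1.54 3.3 xy -0.0404 -0.0332 z 0.0607 rot [ 3.1385e+00 -1.7000e-03 -1.4697e+00] t 19.57
cmd -0.0392 -0.0319 F -3.66 -1.38 5.44 xy -0.0403 -0.0332 z 0.0607 rot [ 3.1375 -0.0041 -1.4711] t 20.15
cmd -0.0382 -0.0309 F -5.54 -2.31 5.95 xy -0.0403 -0.0331 z 0.0608 rot [ 3.1363 -0.005  -1.4719] t 20.71
cmd -0.0372 -0.0299 F -7.17 -3.1 6.48 xy -0.0403 -0.033 z 0.0609 rot [ 3.1352 -0.006  -1.4726] t 21.27
cmd -0.0362 -0.0289 F -8.49 -4.72 6.92 xy -0.0402 -0.033 z 0.061 rot [ 3.134  -0.0069 -1.4732] t 21.82
cmd -0.0362 -0.0279 F -7.93 -6.33 6.49 xy -0.0402 -0.0329 z 0.0611 rot [ 3.1345 -0.0086 -1.4734] t 22.38
cmd -0.0352 -0.0269 F -9.62 -7.48 7.15 xy -0.0401 -0.0328 z 0.0611 rot [ 3.1333 -0.0096 -1.4739] t 22.94
cmd -0.0352 -0.0259 F -9.12 -8.7 6.04 xy -0.0401 -0.0327 z 0.0612 rot [ 3.1338 -0.0113 -1.4741] t 23.5
```

Both stops now take about 9 N, and the position has stopped moving under growing force. A final look before handing in.

Run:
```python
from st import *
robot.sleep(.5); st("hold")
ims=[]
f=robot.grab_frame("wrist");crop(f,180,150,500,400,"w7",2.4)
f=robot.grab_frame("top");np.savez("pics/t7.npz",**f);a=f["image"];g=robot.grab_frame("side");b=g["image"]
C=np.hstack([cv2.resize(a[190:310,150:310],(400,300)),cv2.resize(b[130:250,270:430],(400,300),interpolation=2)])
D=np.hstack([cv2.resize(a[100:220,240:400],(400,300)),cv2.resize(b[300:420,250:410],(400,300),interpolation=2)])
cv2.imwrite("pics/m7.png",np.vstack([C,D])[:,:,::-1]); st("after")
o=load("top0");
```

```text
hold stage xy -0.0401 -0.0327 z 0.0612 F -9.26 -8.98 6.11 tau [-2.03  1.74  0.22] rot [ 3.1338 -0.0112 -1.4741] t 24.04 op 0.1241
after stage xy -0.0401 -0.0327 z 0.0612 F -8.9 -8.62 6.47 tau [-2.    1.77  0.26] rot [ 3.1338 -0.0113 -1.4742] t 24.19 op 0.13
```

View pics/w7.png

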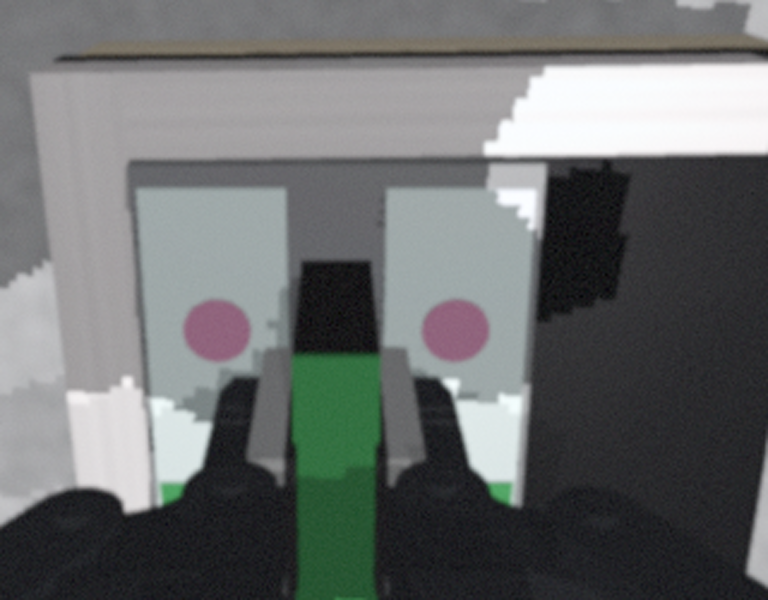

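View pics/m7.png

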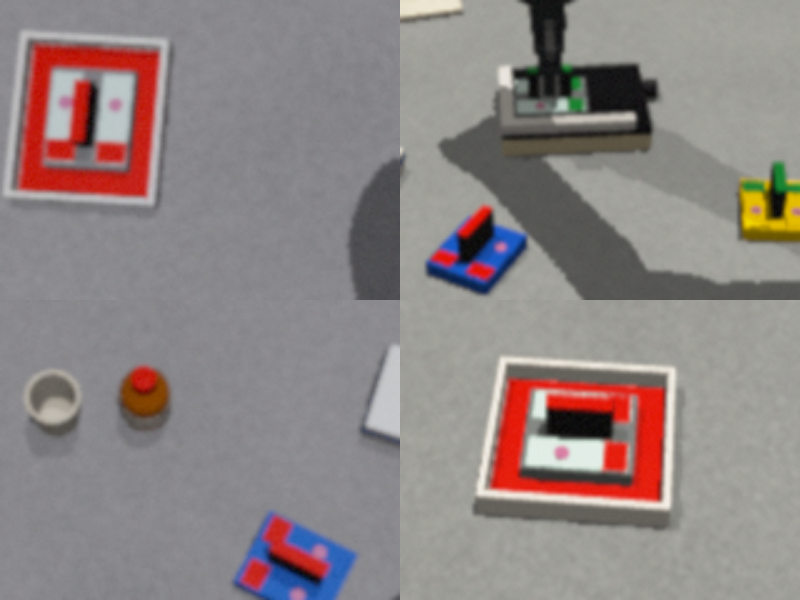

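The close-up shows the carrier's edges meeting both stops, parallel along their whole visible length. The red carrier sits flat in the tray, and the bystanders have not moved. The forces are steady, so I'm handing in.

Run:
```python
from st import *
robot.close_job()
```

```text
the job is handed in; nothing more can be done
```

Both carriers are sorted, and I handed the job in at about 24 s of the 67 s allowed; it reported no verdict.

- **Red carrier:** I set it down flat near the centre of the reject tray and let go of it. The last top and side pictures show it lying flat inside the walls.
- **Green carrier:** It is flat on the stage in the corner of the two stops and still gripped, with the grip set to 80 N. The wrist sensor read about 9 N towards each stop and 6 N downward, and neither the force nor the position changed over the last 0.7 s.
    - **Fit:** The wrist picture shows both edges parallel to the stops, with no gap visible. The gripper was within about 0.3° of the stage's direction and tilted less than 1°.
    - **Position:** My position estimate put the gripper about 2 mm past the exact home position on both axes. I put this down to calibration error and where the fin was gripped, because the carrier stopped moving as the force grew.
- **Other objects:** The bottle and jar looked unmoved in the last top picture. The slide box was only partly in that crop, and I did not compare any of the three against the first picture numerically. The yellow and blue look-alikes were not touched.

No check failed. The wrist sensor can't separate the force on the stops from friction on the plate, so the 9 N is an upper estimate. Friction should account for only 1.5 to 4 N of it, which leaves each stop well above the required 1.5 N.

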